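# Press the seals home in a batch of collars

### The arm

A 7-joint arm with a two-finger parallel gripper is mounted at the origin on the work surface. World frame = base frame: x ahead of the robot, y to its left, z up, the work surface at z = 0. Lengths are in m, angles in rad, forces in N, time in s.
With the tool pointing down it reaches from about 0.4 to 0.925 m from the base axis. Payload 5.6 kg.
Tool frame: the origin (TCP) lies at the very end of the fingers, on their centre line; the grasp point (between the pads) lies 19 mm behind it (bot.hold_point_z is the distance from the TCP to the grasp point, in m); z points along the fingers, y is the line along which they close (so a half turn about z gives the same grasp; the last joint's range is limited). The gripper opens to 85 mm and grips with 20 to 120 N. Pads are 22 mm wide; open, the fingers measure 114 mm over their backs; the gripper's body (76 mm by 85 mm) begins 54 mm behind the grasp point. The pads swing forward as they close: fully open they stand 13 mm farther back than shut.
Start: joints at [-1.309, 0.468, -0.012, 1.603, 0.006, 1.071, -0.056], TCP at [0.195, 0.62, 0.231] pointing down, gripper open.
Joint ranges: [-2.53, 2.53], [-0.31, 2.02], [-1.57, 1.55], [0.28, 2.44], [-1.29, 4.43], [0.15, 1.84], [-2.92, 2.92]. Speed limits (rad/s): [2.57, 2.57, 3.14, 3.14, 3.14, 3.14, 3.14].

### API

Orientations are given as a 3x3 rotation matrix whose columns are the frame's x, y, z axes.
In Python, from station import read_state, viewer, sign_off, bot gives the robot as it stands.
- The arm moves only by the shell command python3 -m creep 'ROWS' [OPENING] [FORCE]. ROWS is JSON, a list that holds one entry, the list of rows, each a list of 4 numbers: the shift along the tool's x, y, z in units of 12 cm (1.0 is 12 cm), then the turn about the tool's z in units of 0.5 rad (1.0 is 0.5 rad). In form: [[[dx, dy, dz, twist], ...]]. A call has 1 to 20 rows; each row is the pose to reach, as a shift and turn from the pose commanded when the call began, along the tool's axes at that moment; what a row does not reach only later rows make up. A row lasts 1/10 s, in which the tool goes at most 50 mm and 8.59 degrees, less where a joint would pass 70% of its speed; a pose out of reach is approached as far as the arm can. A call with a number of a shift or a turn outside -1 to 1 is refused whole. A call with a gripper value outside its range is refused whole. OPENING is the opening, from -1 (shut) to 1 (fully open), set as the call begins (- or left out, the last holds). The fingers move at their own pace and stop on an object; FORCE is the grip in N (left out, the last holds). Time passes only in rows, so rows that repeat a pose let the fingers close. It gives the time, the measured TCP pose, the force, the opening and the grip force at its end, in the units of the state.
- read_state(): the state, without advancing time (a new reading comes with each control period).
- viewer.snapshot(name): name is "side" or "top"; returns a dict with "color" (384x512x3 uint8, red, green, blue), "fx", "fy", "cx", "cy" (pixels), "eye" and "orientation" of the camera in the world. Camera axes: x right, y up, looking along -z (the intrinsics and any distortion apply to the point x, -y, -z); pixel columns grow to the right and rows downward; lengths in m; the calibration is good to about 2 mm. A picture is of the moment at which its call begins. There is no depth.
- sign_off(): hands the job in; it is judged then, once.
The state is a dict: "t": time; "joint_positions": joint angles; "dq": joint speeds; "effort": joint torques, N m; "tcp_pos": TCP position; "tool_rot": TCP orientation; "contact_force": force on the tool from outside, world axes, zero at the start; "moment": the same for the moment, N m; "grip_width": opening from 0.0 (shut) to 1.0 (fully open); "grip_force": force on a finger pad.
Only numpy, scipy, OpenCV 4.12 (cv2) and the standard library are available. Lean on these libraries where they do the work, as an engineer would, in place of code of your own. Each camera call takes 0.05 s, during which the arm holds its last target. There are 200 camera calls.

### The job

Seat the seals of all the steel collars in the press jig: first clear the small plastic carton off the jig onto the square mat, slide every collar flat down over a mandrel of its own, swing the clamp yoke over centre onto them and let it press for about three seconds. Then swing the yoke all the way back open, take the collars off and lay them all flat in the white tray, leaving the carton on the mat and the bottles and the wrench alone.

Things in the scene. Friction and masses are not known exactly. Their poses are not given: they have to be found in the camera images.
- jig: Press jig, fixed to the bench: aluminium plate 250 x 190 mm, 16 mm thick. Origin on the bench, directly under the middle mandrel; the plate reaches from x = -105 to +145 mm, y = -95 to +95 mm. Three mandrels in a row along y, 58 mm apart, and a hinge tower at +x that carries the clamp yoke
- mandrel0 (a point): Foot of the right-hand (jig -y) mandrel, on the plate's top face (16 mm above the bench). The mandrel is an upright steel pin of 18 mm diameter, 20 mm tall with a tapered top; z up, x and y as the jig's
- mandrel1 (a point): Foot of the middle mandrel, on the plate's top face (16 mm above the bench). The mandrel is an upright steel pin of 18 mm diameter, 20 mm tall with a tapered top; z up, x and y as the jig's
- mandrel2 (a point): Foot of the left-hand (jig +y) mandrel, on the plate's top face (16 mm above the bench). The mandrel is an upright steel pin of 18 mm diameter, 20 mm tall with a tapered top; z up, x and y as the jig's
- clamp_hinge (a point): Middle of the clamp's hinge axis, 66 mm above the bench and 100 mm along jig +x from the middle mandrel; the axis runs along the jig's y (this point's y)
- clamp (a joint): Angle of the clamp yoke, rad. 0: closed, level along jig -x, its rubber pads on the tops of seated collars (-0.05 with none there). It grows as the yoke swings up and back to jig +x; open stop at 1.95, leaning back past upright. A spring snaps it over centre: above 1.25 it drives itself open, below 0.9 closed, and holds it at either end with 4 to 8 N at the grip bar
- clamp_grip (a point): Middle of the clamp's grey round grip bar, 12 mm diameter, along the jig's y, 87 mm free between the two cheeks of the yoke, 170 mm from the hinge axis. The pressing crossbar (22 mm wide, three pads) lies 100 mm from the axis. Closed, the bar is 66 mm above the bench; open, about 224 mm. Moves with the yoke, its x axis pointing from the bar to the hinge
- liner: White paper bench liner 150 x 250 mm, 2 mm thick, fixed flat on the bench, on which the collars stand at the start; origin at the centre of its underside, long side along its y
- tray: White shallow tray for finished collars, fixed, 160 x 260 mm outside, 15 mm high, walls and floor 4 mm; origin at the centre of its underside, long side along its y
- tray_in (a point): Centre of the tray's inner floor (4 mm above the bench), axes as the tray's
- mat: Thin square fabric mat 130 x 130 mm, 3 mm thick, fixed flat on the bench; origin at the centre of its underside
- carton: Small closed white plastic carton of spare ferrules, 46 (x) x 60 (y) x 66 (z) mm, 0.12 kg; origin at its centre. At the start it stands on the front (-x) part of the jig's plate in the way of the clamp yoke
- collar0: Steel collar (a thick ring): outside diameter 44 mm, bore 22 mm, height 28 mm, about 0.15 kg; origin at its centre, z along the bore. The collars are all alike and either face may be up; two or three are present (None: absent). Its centre is 14 mm above what it lies flat on
- collar1: Steel collar (a thick ring): outside diameter 44 mm, bore 22 mm, height 28 mm, about 0.15 kg; origin at its centre, z along the bore. The collars are all alike and either face may be up; two or three are present (None: absent). Its centre is 14 mm above what it lies flat on
- collar2: Steel collar (a thick ring): outside diameter 44 mm, bore 22 mm, height 28 mm, about 0.15 kg; origin at its centre, z along the bore. The collars are all alike and either face may be up; two or three are present (None: absent). Its centre is 14 mm above what it lies flat on
- bottle: Bystander: capped glass bottle, 64 mm diameter, 120 mm tall, origin at the centre of its underside
- big_bottle: Bystander: capped glass bottle, 86 mm diameter, 190 mm tall, origin at the centre of its underside
- wrench: Bystander: wrench lying on the bench beyond the jig

How it is judged:
On the way, in this order (a step that is already met when the one before it is completed fails the run):
1. the carton is off the jig on the mat and every collar is down on a mandrel, the clamp open (horizontal distance between carton and mat below 0.05 m and height (world z) of carton below 0.06 m and linear speed of carton below 0.02 m/s and ((horizontal distance between collar0 and mandrel0 below 0.004 m and z of collar0 in the frame of mandrel0 below 0.018 m) or (horizontal distance between collar0 and mandrel1 below 0.004 m and z of collar0 in the frame of mandrel1 below 0.018 m) or (horizontal distance between collar0 and mandrel2 below 0.004 m and z of collar0 in the frame of mandrel2 below 0.018 m)) and ((horizontal distance between collar1 and mandrel0 below 0.004 m and z of collar1 in the frame of mandrel0 below 0.018 m) or (horizontal distance between collar1 and mandrel1 below 0.004 m and z of collar1 in the frame of mandrel1 below 0.018 m) or (horizontal distance between collar1 and mandrel2 below 0.004 m and z of collar1 in the frame of mandrel2 below 0.018 m)) and ((horizontal distance between collar2 and mandrel0 below 0.004 m and z of collar2 in the frame of mandrel0 below 0.018 m) or (horizontal distance between collar2 and mandrel1 below 0.004 m and z of collar2 in the frame of mandrel1 below 0.018 m) or (horizontal distance between collar2 and mandrel2 below 0.004 m and z of collar2 in the frame of mandrel2 below 0.018 m)) and value of joint clamp above 1.2 rad), for 0.2 s.
2. the clamp is closed over centre on the seated collars and stays so for 2.5 s (value of joint clamp below 0.03 rad and ((horizontal distance between collar0 and mandrel0 below 0.004 m and z of collar0 in the frame of mandrel0 below 0.018 m) or (horizontal distance between collar0 and mandrel1 below 0.004 m and z of collar0 in the frame of mandrel1 below 0.018 m) or (horizontal distance between collar0 and mandrel2 below 0.004 m and z of collar0 in the frame of mandrel2 below 0.018 m)) and ((horizontal distance between collar1 and mandrel0 below 0.004 m and z of collar1 in the frame of mandrel0 below 0.018 m) or (horizontal distance between collar1 and mandrel1 below 0.004 m and z of collar1 in the frame of mandrel1 below 0.018 m) or (horizontal distance between collar1 and mandrel2 below 0.004 m and z of collar1 in the frame of mandrel2 below 0.018 m)) and ((horizontal distance between collar2 and mandrel0 below 0.004 m and z of collar2 in the frame of mandrel0 below 0.018 m) or (horizontal distance between collar2 and mandrel1 below 0.004 m and z of collar2 in the frame of mandrel1 below 0.018 m) or (horizontal distance between collar2 and mandrel2 below 0.004 m and z of collar2 in the frame of mandrel2 below 0.018 m))), for 2.5 s.
3. the clamp is swung fully back open, the collars still on the mandrels (value of joint clamp above 1.75 rad and ((horizontal distance between collar0 and mandrel0 below 0.004 m and z of collar0 in the frame of mandrel0 below 0.018 m) or (horizontal distance between collar0 and mandrel1 below 0.004 m and z of collar0 in the frame of mandrel1 below 0.018 m) or (horizontal distance between collar0 and mandrel2 below 0.004 m and z of collar0 in the frame of mandrel2 below 0.018 m)) and ((horizontal distance between collar1 and mandrel0 below 0.004 m and z of collar1 in the frame of mandrel0 below 0.018 m) or (horizontal distance between collar1 and mandrel1 below 0.004 m and z of collar1 in the frame of mandrel1 below 0.018 m) or (horizontal distance between collar1 and mandrel2 below 0.004 m and z of collar1 in the frame of mandrel2 below 0.018 m)) and ((horizontal distance between collar2 and mandrel0 below 0.004 m and z of collar2 in the frame of mandrel0 below 0.018 m) or (horizontal distance between collar2 and mandrel1 below 0.004 m and z of collar2 in the frame of mandrel1 below 0.018 m) or (horizontal distance between collar2 and mandrel2 below 0.004 m and z of collar2 in the frame of mandrel2 below 0.018 m))), for 0.2 s.
At the end, for the whole second after the job is handed in: The clamp stands open (above 1.75 rad); every collar lies flat inside the tray (centre 8 to 18 mm above its floor, within 62 mm of its middle in x and 112 mm in y) and the carton's centre is within 50 mm of the mat's centre and below 60 mm, all at rest (value of joint clamp above 1.75 rad and x of collar0 in the frame of tray_in between -0.062 and 0.062 m and y of collar0 in the frame of tray_in between -0.112 and 0.112 m and z of collar0 in the frame of tray_in between 0.008 and 0.018 m and linear speed of each of collar0, collar1, collar2, carton below 0.02 m/s and x of collar1 in the frame of tray_in between -0.062 and 0.062 m and y of collar1 in the frame of tray_in between -0.112 and 0.112 m and z of collar1 in the frame of tray_in between 0.008 and 0.018 m and x of collar2 in the frame of tray_in between -0.062 and 0.062 m and y of collar2 in the frame of tray_in between -0.112 and 0.112 m and z of collar2 in the frame of tray_in between 0.008 and 0.018 m and horizontal distance between carton and mat below 0.05 m and height (world z) of carton below 0.06 m); the robot touches nothing.
It fails at once if the bottle is knocked (moved over 40 mm) (distance of bottle from where it was at the start of the episode above 0.04 m).
It fails at once if the big bottle is knocked (moved over 40 mm) (distance of big_bottle from where it was at the start of the episode above 0.04 m).
It fails at once if the wrench is knocked (moved over 40 mm) (distance of wrench from where it was at the start of the episode above 0.04 m).
Of collar0, collar1, collar2 only 2 to 3 are there at a start; the rules pass over those that are not, and their reading is None.
At some moment in a run one of collar0, collar1, collar2, carton may be knocked a few centimetres aside while the robot is not near it.
Once in a run the grip may slacken for a moment while it holds something.
It also fails if it takes over 200 s, if anything falls off the work surface, if the arm or the gripper's body presses on something with over 40 N, if the wrist force passes 120 N, or if a joint passes its speed limit or range.

## Working session

There is one attempt and no reset: what is moved stays moved. The work goes in short steps, Python scripts to look and compute and a shell command to move; the robot and the scene stay as the last step left them, time stands still between calls to the robot, and variables do not carry over. Pictures are saved under pics/ and viewed, at most 14 in all, crops included, and the job is handed in when it is done.

```bash
mkdir -p pics; ls
python3 - <<'E'
from station import read_state, viewer, bot
import cv2,numpy as np
np.set_printoptions(precision=4,suppress=True)
for n in("top","side"):
    s=viewer.snapshot(n); cv2.imwrite(f"pics/{n}0.png",cv2.resize(s["color"][:,:,::-1],(800,600),interpolation=cv2.INTER_CUBIC))
    print(n,{k:v for k,v in s.items() if k!="color"})
print(read_state()); print([a for a in dir(bot) if a[0]!='_'],bot.hold_point_z)
E
```

```text
pics
top {'fx': 457.8002755888276, 'fy': 457.8002755888276, 'cx': 260.804557002525, 'cy': 182.04539112607844, 'eye': array([ 0.5097, -0.0325,  1.3069]), 'orientation': array([[-0.0288,  0.9958, -0.0868],
       [-0.9996, -0.0285,  0.0044],
       [ 0.0019,  0.0869,  0.9962]])}
side {'fx': 346.7166963424256, 'fy': 346.7166963424256, 'cx': 252.8769293707398, 'cy': 193.13087312810555, 'eye': array([ 0.5055, -0.8535,  0.7749]), 'orientation': array([[ 0.9916,  0.0882, -0.0946],
       [-0.1292,  0.6433, -0.7547],
       [-0.0057,  0.7605,  0.6493]])}
{'t': 0.1, 'joint_positions': array([-1.309 ,  0.4683, -0.0116,  1.6035,  0.006 ,  1.0714, -0.0563]), 'dq': array([-0.0007, -0.0024, -0.0005, -0.0043,  0.0024, -0.0004,  0.0018]), 'effort': array([  0.0016, -53.3516,   0.0216, -25.1965,   0.0115,   0.0044,
        -0.    ]), 'tcp_pos': array([0.1949, 0.6195, 0.2304]), 'tool_rot': array([[-0.9539,  0.3001, -0.0004],
       [ 0.3001,  0.9539, -0.0016],
       [-0.0001, -0.0016, -1.    ]]), 'contact_force': array([ 0.0024,  0.2126, -1.2107]), 'moment': array([-0.0259, -0.0091,  0.0067]), 'grip_force': 0.0, 'grip_width': 1.0010384718699952}
['Unreachable', 'hold_point_z'] 0.0187
```

View pics/top0.png

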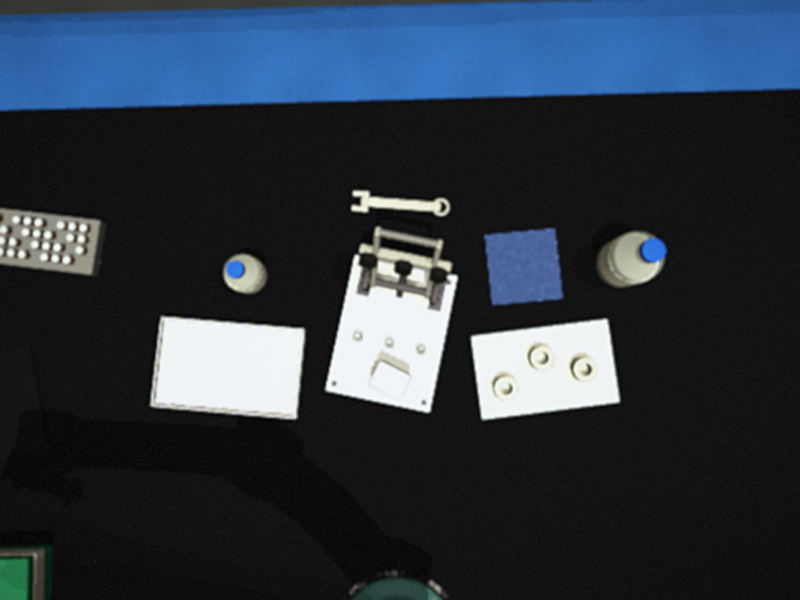

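View pics/side0.png

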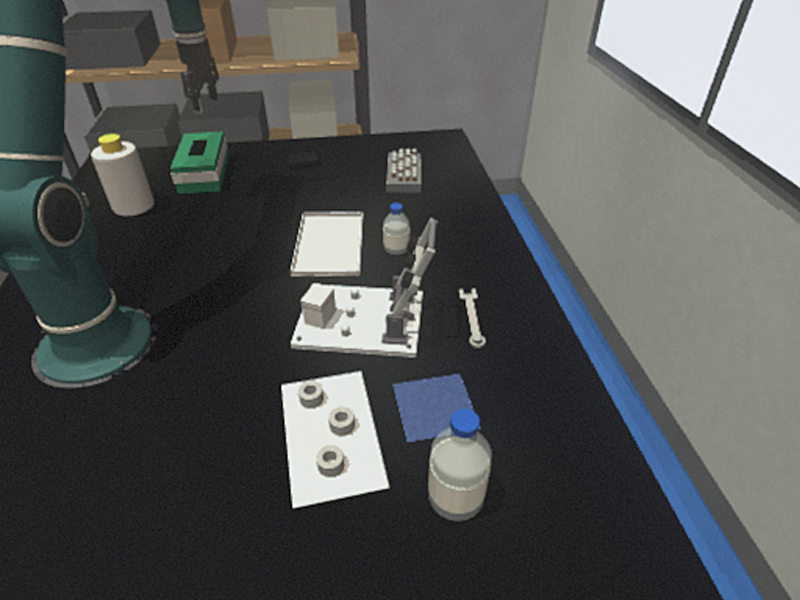

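Top view (800 px scale) shows the three collars on the liner at about (505,386), (541,356) and (583,368). The mandrels are at (358,336), (389,342) and (421,349), the carton is at (390,378) and the mat at (523,266). The side view agrees. I'll enlarge both.

```bash
cat > h.py <<'E'
import numpy as np,cv2
from station import read_state,viewer,bot
np.set_printoptions(precision=4,suppress=True)
def shot(n,k=1):
    ss=[viewer.snapshot(n) for _ in range(k)]; s=ss[0]
    s["color"]=np.mean([a["color"] for a in ss],0).astype(np.uint8); return s
def ray(s,uv,z):
    d=s["orientation"]@np.array([(uv[0]-s["cx"])/s["fx"],-(uv[1]-s["cy"])/s["fy"],-1.])
    return s["eye"]+d*(z-s["eye"][2])/d[2]
def proj(s,p):
    c=s["orientation"].T@(np.asarray(p,float)-s["eye"])
    return np.array([s["cx"]-s["fx"]*c[0]/c[2],s["cy"]+s["fy"]*c[1]/c[2]])
def crop(s,x0,y0,x1,y1,k,name):
    cv2.imwrite("pics/"+name,cv2.resize(s["color"][y0:y1,x0:x1,::-1],None,fx=k,fy=k,interpolation=cv2.INTER_CUBIC))
E
python3 - <<'E'
from h import *
import pickle
t=shot("top",4);s=shot("side",4);pickle.dump((t,s),open("s0.pkl","wb"))
crop(t,195,135,395,275,4,"topc.png");crop(s,178,175,318,325,4,"sidec.png")
E
```

```text
(no output)
```

View pics/topc.png

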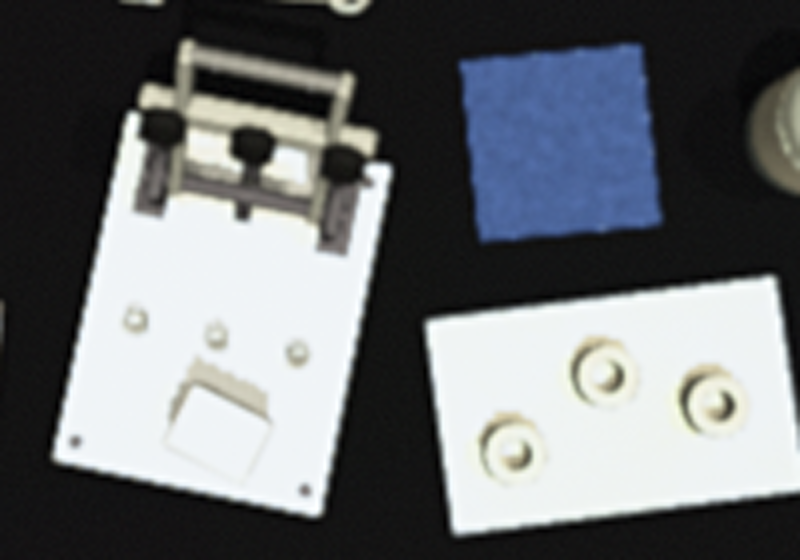

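View pics/sidec.png

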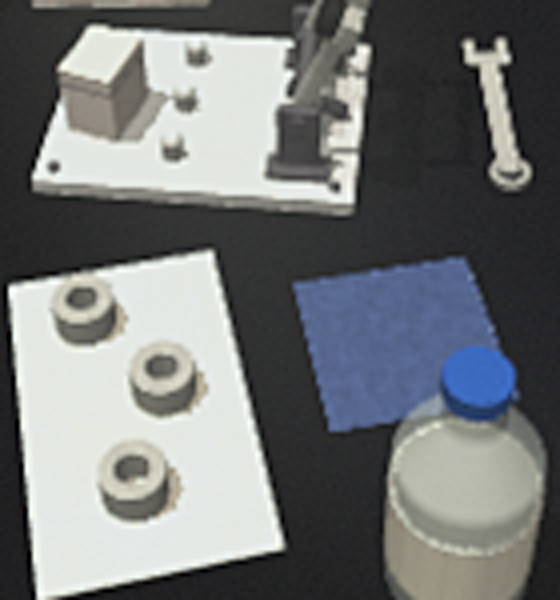

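The crops show:
- **Jig:** plate corners in the top crop at (128,108), (393,165), (323,517), (53,460), and mandrel tops at (137,318), (217,334), (298,351).
- **Collars:** at (512,447), (603,372), (713,400) in the top crop, and their top faces at (83,297), (163,367), (134,478) in the side crop.
- **Carton:** top face around (218,430) in the top crop.

```bash
cat > m.py <<'E'
from h import *
import pickle
from scipy.optimize import least_squares
t,s=pickle.load(open("s0.pkl","rb"))
T=lambda c:(np.array(c)+.5)/4-.5+[195,135]
S=lambda c:(np.array(c)+.5)/4-.5+[178,175]
def rig(p,l): 
    c,q=np.cos(p[2]),np.sin(p[2]); return np.array([p[0]+c*l[0]-q*l[1],p[1]+q*l[0]+c*l[1],l[2]])
def fit(pts,p0):
    f=lambda p:np.concatenate([proj(cam,rig(p,l))-px for cam,px,l in pts])
    r=least_squares(f,p0,loss="soft_l1"); return r.x,f(r.x).reshape(-1,2)
top=[(t,T(c),l) for c,l in [((128,108),(.145,.095,.016)),((393,165),(.145,-.095,.016)),((323,517),(-.105,-.095,.016)),((53,460),(-.105,.095,.016)),
 ((137,318),(0,.058,.036)),((217,334),(0,0,.036)),((298,351),(0,-.058,.036))]]
sd=[(s,S(c),l) for c,l in [((355,213),(.145,-.095,0)),((33,193),(-.105,-.095,0)),((33,181),(-.105,-.095,.016)),((355,203),(.145,-.095,.016)),
 ((197,45),(0,.058,.036)),((185,89),(0,0,.036)),((173,139),(0,-.058,.036))]]
for n,p in(("top",top),("side",sd),("both",top+sd)):
    x,r=fit(p,[.6,0,0.1]); print("jig",n,x); print(r.round(1).tolist())
jig=x
for a,b in (((512,447),(83,297)),((603,372),(163,367)),((713,400),(134,478))): print("collar",ray(t,T(a),.030),ray(s,S(b),.030))
mat=[(460,60),(640,45),(662,226),(480,242)]
print("mat",np.mean([ray(t,T(c),.003) for c in mat],0), [ray(t,T(c),.003) for c in mat])
ct=[(200,381),(271,416),(244,480),(166,440)]
C=[ray(t,T(c),.082) for c in ct];print("carton top",np.mean(C,0),C)
print("carton side",[ray(s,S(c),.082) for c in[(92,27),(145,38),(112,82),(58,68)]])
tr=lambda c:np.array(c)/1.5625-.2
print("tray",[ray(t,tr(c),.015) for c in[(161,317),(304,328),(297,418),(151,407)]])
print("bottle",ray(t,tr((236,269)),.12),ray(t,tr((653,250)),.19))
E
python3 m.py
```

```text
jig top [ 0.5193 -0.0026 -0.2335]
[[0.3, 0.3], [-0.4, -0.4], [-0.6, -1.1], [0.3, -0.8], [-0.3, 0.4], [0.2, 0.7], [0.4, 0.7]]
jig side [ 0.5175 -0.0002 -0.2282]
[[-0.1, 0.9], [0.6, 0.5], [-0.1, -0.2], [-0.0, -0.3], [-0.2, -0.3], [-0.0, -0.0], [-0.0, -0.4]]
jig both [ 0.5185 -0.0019 -0.2344]
[[0.2, 0.6], [-0.6, -0.1], [-0.8, -0.7], [0.1, -0.5], [-0.6, 0.7], [-0.1, 1.0], [0.2, 1.0], [0.1, 1.5], [0.8, 0.7], [0.1, 0.0], [0.2, 0.3], [0.2, -0.0], [0.3, 0.3], [0.2, -0.0]]
collar [ 0.4375 -0.204   0.03  ] [ 0.4325 -0.2044  0.03  ]
collar [ 0.4873 -0.2692  0.03  ] [ 0.4846 -0.2722  0.03  ]
collar [ 0.4658 -0.3446  0.03  ] [ 0.4622 -0.3545  0.03  ]
mat [ 0.6509 -0.2511  0.003 ] [array([ 0.7129, -0.1814,  0.003 ]), array([ 0.7201, -0.3114,  0.003 ]), array([ 0.5892, -0.321 ,  0.003 ]), array([ 0.5815, -0.1906,  0.003 ])]
carton top [ 0.4578 -0.0038  0.082 ] [array([0.49  , 0.0088, 0.082 ]), array([ 0.4655, -0.0377,  0.082 ]), array([ 0.4239, -0.0186,  0.082 ]), array([0.4517, 0.0324, 0.082 ])]
carton side [array([0.4477, 0.0323, 0.082 ]), array([0.4893, 0.0124, 0.082 ]), array([ 0.4619, -0.0378,  0.082 ]), array([ 0.4208, -0.0154,  0.082 ])]
tray [array([0.5767, 0.4087, 0.015 ]), array([0.5494, 0.1511, 0.015 ]), array([0.3895, 0.1662, 0.015 ]), array([0.4165, 0.4263, 0.015 ])]
bottle [0.6477 0.248  0.12  ] [ 0.6509 -0.425   0.19  ]
```

```bash
cat > go.py <<'E'
# go.py x y z [yang_deg]: offsets from the present pose in move units, and twist
import sys; from h import *
def main(a):
    s=read_state(); R=s["tool_rot"]; p=s["tcp_pos"]
    y0=np.degrees(np.arctan2(R[1,1],R[0,1]))
    tgt=np.array([float(v) if v!="-" else q for v,q in zip(a[:3],p)])
    d=R.T@(tgt-p)/.12
    tw=0 if len(a)<4 else np.radians((y0-float(a[3])+180)%360-180)/.5
    print("t%.1f"%s["t"],"at",p,"yang %.1f"%y0,"q7 %.2f"%s["joint_positions"][6],"F",s["contact_force"].round(1),"w %.3f f %.0f"%(s["grip_width"],s["grip_force"]),"| units",d.round(3),"twist %.3f"%tw)
main(sys.argv[1:])
E
python3 go.py .456 -.002 .20 -26
python3 - <<'E'
import re
exec(open('m.py').read().split("for n,p in")[0])
for c in((137,318),(217,334),(298,351)): print(ray(t,T(c),.036))
for c in((197,45),(185,89),(173,139)): print(ray(s,S(c),.036))
E
```

```text
t0.5 at [0.1951 0.62   0.2313] yang 72.5 q7 -0.06 F [ 0.1 -0.3  0. ] w 0.997 f 0 | units [-3.63  -4.292  0.261] twist 3.440
[0.5338 0.0528 0.036 ]
[ 0.5212 -0.0022  0.036 ]
[ 0.5079 -0.0579  0.036 ]
[0.5312 0.0546 0.036 ]
[ 0.5175 -0.0004  0.036 ]
[ 0.5043 -0.0584  0.036 ]
```

```bash
python3 -m creep '[[[-0.4,-0.45,0.03,0],[-0.726,-0.858,0.052,0],[-0.726,-0.858,0.052,0],[-0.726,-0.858,0.052,0],[-0.726,-0.858,0.052,0]]]' 1 40
python3 -m creep '[[[-0.4,-0.45,0.03,0],[-0.726,-0.858,0.052,0],[-0.726,-0.858,0.052,0],[-0.726,-0.858,0.052,0],[-0.726,-0.858,0.052,0]]]'
python3 -m creep '[[[-0.4,-0.45,0.03,0],[-0.726,-0.858,0.052,0],[-0.726,-0.858,0.052,0],[-0.726,-0.858,0.052,0],[-0.726,-0.858,0.052,0]]]'
python3 -m creep '[[[-0.4,-0.45,0.03,0],[-0.726,-0.858,0.052,0],[-0.726,-0.858,0.052,0],[-0.726,-0.858,0.052,0],[-0.726,-0.858,0.052,0]]]'
python3 -m creep '[[[-0.4,-0.45,0.03,0],[-0.726,-0.858,0.052,0],[-0.726,-0.858,0.052,0],[-0.726,-0.858,0.052,0],[-0.726,-0.858,0.052,0]]]'
for i in 1 2 3 4; do python3 -m creep '[[[0,0,0,0.29],[0,0,0,0.58],[0,0,0,0.86],[0,0,0,0.86]]]' >/dev/null; done
python3 go.py .456 -.002 .045 -26
```

```text
t: 1.0
tcp_pos: [0.2477, 0.4956, 0.2256]
tool_rot: [[-0.953, 0.301, 0.0], [0.301, 0.953, 0.001], [0.0, 0.001, -1.0]]
contact_force: [-0.2, 1.1, -0.7]
grip_width: 1.0
grip_force: 0.0
t: 1.5
tcp_pos: [0.2994, 0.3727, 0.2193]
tool_rot: [[-0.954, 0.3, 0.0], [0.3, 0.954, 0.002], [0.0, 0.002, -1.0]]
contact_force: [-1.1, 1.0, 0.9]
grip_width: 0.999
grip_force: 0.0
t: 2.0
tcp_pos: [0.3518, 0.2488, 0.2129]
tool_rot: [[-0.954, 0.299, 0.001], [0.299, 0.954, 0.001], [-0.0, 0.001, -1.0]]
contact_force: [-0.8, -0.3, 0.3]
grip_width: 1.0
grip_force: 0.0
t: 2.5
tcp_pos: [0.4042, 0.1246, 0.2064]
tool_rot: [[-0.954, 0.298, 0.0], [0.298, 0.954, 0.001], [-0.0, 0.001, -1.0]]
contact_force: [-0.4, 0.1, -0.5]
grip_width: 0.998
grip_force: 0.0
t: 3.0
tcp_pos: [0.4564, 0.0004, 0.1999]
tool_rot: [[-0.955, 0.298, -0.0], [0.298, 0.955, 0.0], [0.001, 0.0, -1.0]]
contact_force: [-0.2, -0.7, 0.2]
grip_width: 1.0
grip_force: 0.0
t4.6 at [ 0.4561 -0.001   0.2001] yang -25.6 q7 -0.36 F [-0.5 -0.6  1. ] w 0.999 f 0 | units [-0.008  0.003  1.292] twist 0.013
```

```bash
python3 -m creep '[[[0,0,0.3,0],[0,0,0.65,0],[0,0,0.9,0],[0,0,0.9,0]]]' >/dev/null
python3 -m creep '[[[0,0,0.1,0],[0,0,0.25,0],[0,0,0.39,0],[0,0,0.39,0]]]'
python3 -m creep '[[[0,0,0,0],[0,0,0,0],[0,0,0,0],[0,0,0,0],[0,0,0,0],[0,0,0,0],[0,0,0,0],[0,0,0,0]]]' -1 35
python3 go.py .456 -.002 .045 -26
```

```text
t: 5.4
tcp_pos: [0.456, -0.0015, 0.045]
tool_rot: [[0.436, 0.9, -0.001], [0.9, -0.436, 0.0], [0.0, -0.001, -1.0]]
contact_force: [0.2, -0.5, -0.1]
grip_width: 1.0
grip_force: 0.0
t: 6.2
tcp_pos: [0.4569, -0.0015, 0.0465]
tool_rot: [[0.438, 0.899, 0.002], [0.899, -0.438, 0.001], [0.002, 0.001, -1.0]]
contact_force: [-1.4, 0.8, 6.5]
grip_width: 0.534
grip_force: 34.8
t6.2 at [ 0.4569 -0.0015  0.0465] yang -26.0 q7 -0.10 F [-1.4  0.8  6.5] w 0.534 f 35 | units [-0.007 -0.005  0.013] twist 0.000
```

```bash
python3 -m creep '[[[0,0,-0.1,0],[0,0,-0.3,0],[0,0,-0.6,0],[0,0,-0.9,0],[0,0,-0.9,0]]]' - 45
python3 go.py .48 -.25 - -26;python3 go.py .651 -.251 .0345 -26
```

```text
t: 6.7
tcp_pos: [0.4591, -0.0017, 0.1578]
tool_rot: [[0.439, 0.899, 0.009], [0.899, -0.439, 0.003], [0.006, 0.007, -1.0]]
contact_force: [-0.0, 0.4, -1.6]
grip_width: 0.536
grip_force: 49.6
t6.7 at [ 0.4591 -0.0017  0.1578] yang -26.0 q7 -0.28 F [-0.   0.4 -1.6] w 0.536 f 50 | units [-1.783  1.064 -0.004] twist -0.001
t6.7 at [ 0.4591 -0.0017  0.1578] yang -26.0 q7 -0.28 F [-0.   0.4 -1.6] w 0.536 f 50 | units [-1.171  2.341  1.036] twist -0.001
```

```bash
python3 -m creep '[[[-0.2,0.1,0,0],[-0.5,0.3,0,0],[-0.7,0.42,0,0],[-0.9,0.53,0,0],[-0.9,0.53,0,0]]]' >/dev/null
python3 -m creep '[[[-0.2,0.1,0,0],[-0.5,0.3,0,0],[-0.7,0.42,0,0],[-0.88,0.53,0,0],[-0.88,0.53,0,0]]]'
python3 -m creep '[[[0.1,0.2,0,0],[0.2,0.4,0,0],[0.3,0.64,0,0],[0.3,0.64,0,0]]]' >/dev/null
python3 -m creep '[[[0.1,0.2,0,0],[0.2,0.4,0,0],[0.3,0.64,0,0],[0.3,0.64,0,0],[0.3,0.64,0,0]]]'
python3 go.py .651 -.251 .0345 -26
```

```text
t: 7.7
tcp_pos: [0.4761, -0.2527, 0.1535]
tool_rot: [[0.442, 0.897, 0.0], [0.897, -0.442, -0.002], [-0.002, 0.001, -1.0]]
contact_force: [-0.6, -0.4, -2.1]
grip_width: 0.535
grip_force: 49.6
t: 8.6
tcp_pos: [0.6457, -0.2508, 0.1523]
tool_rot: [[0.437, 0.899, -0.002], [0.899, -0.437, 0.001], [-0.0, -0.002, -1.0]]
contact_force: [-0.3, -1.2, -1.3]
grip_width: 0.534
grip_force: 49.6
t8.6 at [ 0.6457 -0.2508  0.1523] yang -25.9 q7 0.20 F [-0.3 -1.2 -1.3] w 0.534 f 50 | units [0.018 0.043 0.982] twist 0.002
```

```bash
python3 -m creep '[[[0,0.02,0.2,0],[0.01,0.04,0.5,0],[0.01,0.04,0.8,0],[0.01,0.04,0.9,0],[0.01,0.04,0.97,0],[0.01,0.04,0.97,0],[0.01,0.04,0.97,0]]]'
python3 -m creep '[[[0,0,0,0],[0,0,0,0],[0,0,0,0],[0,0,0,0],[0,0,0,0]]]' 1
python3 -m creep '[[[0,0,-0.2,0],[0,0,-0.6,0],[0,0,-1,0],[0,0,-1,0]]]'
python3 go.py .435 -.204 .13 77
```

```text
t: 9.3
tcp_pos: [0.652, -0.2538, 0.0387]
tool_rot: [[0.439, 0.899, 0.002], [0.899, -0.439, -0.001], [0.0, 0.002, -1.0]]
contact_force: [0.1, -0.2, -2.3]
grip_width: 0.529
grip_force: 49.6
t: 9.8
tcp_pos: [0.6513, -0.2532, 0.0371]
tool_rot: [[0.439, 0.899, 0.0], [0.899, -0.439, -0.0], [0.0, 0.0, -1.0]]
contact_force: [-0.8, -0.2, 0.3]
grip_width: 1.001
grip_force: 0.0
t: 10.2
tcp_pos: [0.6549, -0.2557, 0.1648]
tool_rot: [[0.439, 0.898, 0.012], [0.899, -0.439, -0.004], [0.001, 0.013, -1.0]]
contact_force: [0.4, -0.0, 0.2]
grip_width: 0.999
grip_force: 0.0
t10.2 at [ 0.6549 -0.2557  0.1648] yang -26.0 q7 0.20 F [ 0.4 -0.   0.2] w 0.999 f 0 | units [-0.417 -1.84   0.266] twist -3.596
```

```bash
python3 -m creep '[[[-0.1,-0.4,0.06,0],[-0.208,-0.92,0.13,0],[-0.208,-0.92,0.13,0],[-0.208,-0.92,0.13,0]]]' 0.6 >/dev/null
python3 -m creep '[[[-0.1,-0.4,0.06,0],[-0.208,-0.92,0.13,0],[-0.208,-0.92,0.13,0],[-0.208,-0.92,0.13,0]]]' >/dev/null
for i in 1 2 3 4; do python3 -m creep '[[[0,0,0,-0.29],[0,0,0,-0.58],[0,0,0,-0.9],[0,0,0,-0.9]]]' >/dev/null; done
python3 go.py .435 -.204 .008 77
python3 - <<'E'
from h import *
t=shot("top");s=shot("side");crop(t,195,135,395,275,4,"t1.png");crop(s,178,175,318,325,4,"s1.png")
cv2.imwrite("pics/b1.png",np.hstack([cv2.resize(cv2.imread("pics/t1.png"),(480,336)),cv2.resize(cv2.imread("pics/s1.png"),(314,336))]))
E
```

```text
t12.6 at [ 0.4314 -0.2015  0.1257] yang 76.8 q7 1.83 F [-0.5 -0.4  0.1] w 0.799 f 0 | units [-0.034 -0.013  0.981] twist -0.006
```

View pics/b1.png

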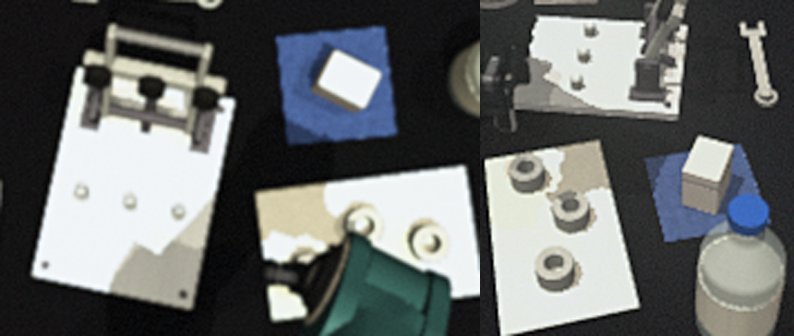

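The carton stands on the mat and the collars have not moved. Next I pinch collar A to centre it.

```bash
python3 -m creep '[[[-0.03,-0.01,0.3,0],[-0.034,-0.013,0.65,0],[-0.034,-0.013,0.85,0],[-0.034,-0.013,0.97,0],[-0.034,-0.013,0.97,0]]]'
python3 -m creep '[[[0,0,0,0],[0,0,0,0],[0,0,0,0],[0,0,0,0],[0,0,0,0],[0,0,0,0]]]' -1 20
python3 -m creep '[[[0,0,0,0],[0,0,0,0],[0,0,0,0]]]' 0.6
python3 go.py - - - -13.3
```

```text
t: 13.2
tcp_pos: [0.4331, -0.2033, 0.0074]
tool_rot: [[-0.974, 0.227, -0.004], [0.227, 0.974, 0.001], [0.004, -0.0, -1.0]]
contact_force: [-0.1, 0.3, 0.8]
grip_width: 0.8
grip_force: 0.0
t: 13.8
tcp_pos: [0.4353, -0.2042, 0.0103]
tool_rot: [[-0.975, 0.224, 0.002], [0.224, 0.975, -0.001], [-0.002, -0.0, -1.0]]
contact_force: [-1.5, -0.4, 6.1]
grip_width: 0.513
grip_force: 21.1
t: 14.1
tcp_pos: [0.4345, -0.2034, 0.0093]
tool_rot: [[-0.975, 0.223, -0.0], [0.223, 0.975, 0.0], [0.0, 0.0, -1.0]]
contact_force: [0.2, 0.3, -0.5]
grip_width: 0.797
grip_force: 0.0
t14.1 at [ 0.4345 -0.2034  0.0093] yang 77.1 q7 1.92 F [ 0.2  0.3 -0.5] w 0.797 f 0 | units [0. 0. 0.] twist 3.156
```

```bash
for i in 1 2 3 4; do python3 -m creep '[[[0,0,0,0.28],[0,0,0,0.54],[0,0,0,0.789],[0,0,0,0.789]]]' >/dev/null; done
python3 -m creep '[[[0,0,0,0],[0,0,0,0]]]' >/dev/null
python3 go.py - - - -13.3
python3 -m creep '[[[0,0,0,0],[0,0,0,0],[0,0,0,0],[0,0,0,0],[0,0,0,0],[0,0,0,0]]]' -1 40
python3 -m creep '[[[0,0,-0.2,0],[0,0,-0.5,0],[0,0,-0.8,0],[0,0,-0.8,0],[0,0,-0.8,0]]]'
python3 go.py .5185 -.0015 .105 -13.3;python3 go.py .5318 .055 .105 -13.3
```

```text
t15.9 at [ 0.4345 -0.2036  0.0093] yang -13.1 q7 0.77 F [-0.3 -0.1 -0.5] w 0.802 f 0 | units [0. 0. 0.] twist 0.008
t: 16.5
tcp_pos: [0.4345, -0.2037, 0.0096]
tool_rot: [[0.229, 0.973, 0.0], [0.973, -0.229, 0.0], [0.0, 0.0, -1.0]]
contact_force: [-1.5, 0.2, 5.7]
grip_width: 0.488
grip_force: 40.4
t: 17.0
tcp_pos: [0.4347, -0.2031, 0.1054]
tool_rot: [[0.229, 0.973, 0.001], [0.973, -0.229, 0.0], [0.001, 0.001, -1.0]]
contact_force: [0.5, 0.1, -2.5]
grip_width: 0.489
grip_force: 42.0
t17.0 at [ 0.4347 -0.2031  0.1054] yang -13.2 q7 0.61 F [ 0.5  0.1 -2.5] w 0.489 f 42 | units [1.795 0.295 0.005] twist 0.003
t17.0 at [ 0.4347 -0.2031  0.1054] yang -13.2 q7 0.61 F [ 0.5  0.1 -2.5] w 0.489 f 42 | units [2.279 0.295 0.005] twist 0.003
```

```bash
python3 -m creep '[[[0.2,0.04,0,0],[0.5,0.08,0,0],[0.75,0.12,0,0],[0.9,0.15,0,0],[0.9,0.15,0,0]]]' >/dev/null
python3 -m creep '[[[0.2,0.04,0,0],[0.5,0.08,0,0],[0.75,0.12,0,0],[0.9,0.148,0,0],[0.9,0.148,0,0],[0.9,0.148,0,0]]]' >/dev/null
python3 go.py .5187 -.001 .055 -13.3
```

```text
t18.1 at [ 0.5178 -0.003   0.1043] yang -13.3 q7 0.18 F [-0.  -0.3 -2.3] w 0.490 f 42 | units [0.019 0.004 0.411] twist -0.001
```

```bash
python3 -m creep '[[[0.019,0.004,0.1,0],[0.019,0.004,0.25,0],[0.019,0.004,0.41,0],[0.019,0.004,0.41,0],[0.019,0.004,0.41,0]]]' >/dev/null
python3 go.py .5187 -.001 .024 -13.3
python3 - <<'E'
from h import *
t=shot("top",3);s=shot("side",3);crop(s,195,178,255,228,8,"s2.png");crop(t,215,195,275,245,6,"t2.png")
cv2.imwrite("pics/b2.png",np.hstack([cv2.resize(cv2.imread("pics/t2.png"),(400,333)),cv2.resize(cv2.imread("pics/s2.png"),(400,333))]))
E
```

```text
t18.6 at [ 0.5193 -0.0009  0.0557] yang -13.4 q7 0.25 F [ 0.8 -0.6 -1.2] w 0.490 f 42 | units [-0.002 -0.005  0.264] twist -0.004
```

View pics/b2.png

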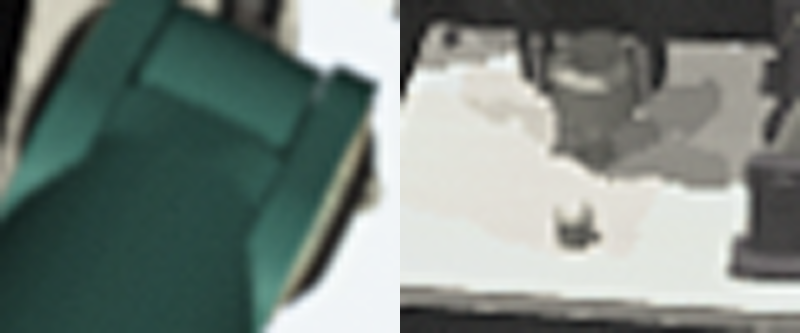

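The side crop shows the collar held level between the fingers, over the middle mandrel, which it hides. I'll lower gently and feel for contact.

```bash
python3 -m creep '[[[-0.002,-0.003,0.05,0],[-0.002,-0.003,0.09,0],[-0.002,-0.003,0.12,0],[-0.002,-0.003,0.14,0],[-0.002,-0.003,0.16,0],[-0.002,-0.003,0.16,0],[-0.002,-0.003,0.16,0]]]'
```

```text
t: 19.6
tcp_pos: [0.5194, 0.0001, 0.0368]
tool_rot: [[0.23, 0.973, -0.0], [0.973, -0.23, -0.0], [-0.0, -0.0, -1.0]]
contact_force: [-0.3, -0.5, -2.5]
grip_width: 0.496
grip_force: 41.9
```

```bash
python3 -m creep '[[[0,0,0.03,0],[0,0,0.05,0],[0,0,0.07,0],[0,0,0.09,0],[0,0,0.11,0],[0,0,0.11,0],[0,0,0.11,0]]]'
```

```text
t: 20.3
tcp_pos: [0.5195, 0.0, 0.0237]
tool_rot: [[0.23, 0.973, -0.0], [0.973, -0.23, -0.0], [-0.0, -0.0, -1.0]]
contact_force: [-2.0, -1.5, 1.2]
grip_width: 0.487
grip_force: 42.1
```

```bash
python3 -m creep '[[[0,0,0.01,0],[0,0,0.01,0],[0,0,0.01,0],[0,0,0.01,0]]]' 0.6
python3 -m creep '[[[0,0,-0.1,0],[0,0,-0.4,0],[0,0,-0.8,0],[0,0,-0.8,0]]]' >/dev/null
python3 go.py .485 -.270 .115 77
python3 - <<'E'
from h import *
s=shot("side",3);crop(s,178,175,318,325,4,"s3.png")
E
```

```text
t: 20.7
tcp_pos: [0.5198, 0.0005, 0.0226]
tool_rot: [[0.23, 0.973, 0.0], [0.973, -0.23, 0.0], [0.0, 0.0, -1.0]]
contact_force: [-0.2, 0.7, 0.2]
grip_width: 0.798
grip_force: 0.0
t21.1 at [ 0.5234 -0.0002  0.1241] yang -13.3 q7 0.16 F [ 0.3 -0.7 -0.3] w 0.799 f 0 | units [-2.261  0.207  0.069] twist -3.154
```

View pics/s3.png

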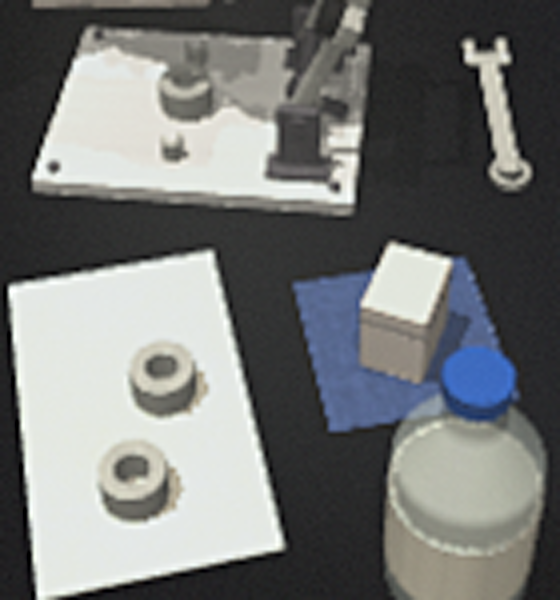

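The collar is seated flat on the middle mandrel, at (187,92) in the crop. B and C are unmoved at (163,377) and (134,480). Next is collar B.

```bash
for i in 1 2 3; do python3 -m creep '[[[-0.4,0.03,0.01,0],[-0.754,0.069,0.023,0],[-0.754,0.069,0.023,0]]]' >/dev/null; done
for i in 1 2 3 4; do python3 -m creep '[[[0,0,0,-0.28],[0,0,0,-0.54],[0,0,0,-0.789],[0,0,0,-0.789]]]' >/dev/null; done
python3 go.py .485 -.270 .009 77
```

```text
t23.8 at [ 0.4811 -0.2693  0.1099] yang 76.8 q7 2.00 F [-0.4  0.  -0.9] w 0.801 f 0 | units [-0.033  0.002  0.841] twist -0.006
```

```bash
python3 -m creep '[[[-0.03,0,0.3,0],[-0.033,0.002,0.6,0],[-0.033,0.002,0.75,0],[-0.033,0.002,0.84,0],[-0.033,0.002,0.84,0]]]'
python3 -m creep '[[[0,0,0,0],[0,0,0,0],[0,0,0,0],[0,0,0,0],[0,0,0,0],[0,0,0,0]]]' -1 20
python3 -m creep '[[[0,0,0,0],[0,0,0,0],[0,0,0,0]]]' 0.6
for i in 1 2 3 4; do python3 -m creep '[[[0,0,0,0.28],[0,0,0,0.54],[0,0,0,0.789],[0,0,0,0.789]]]' >/dev/null; done
python3 -m creep '[[[0,0,0,0],[0,0,0,0]]]' >/dev/null
python3 go.py - - - -13.3
python3 -m creep '[[[0,0,0,0],[0,0,0,0],[0,0,0,0],[0,0,0,0],[0,0,0,0],[0,0,0,0]]]' -1 40
python3 -m creep '[[[0,0,-0.2,0],[0,0,-0.5,0],[0,0,-0.8,0],[0,0,-0.8,0],[0,0,-0.8,0]]]'
python3 go.py .5322 .0559 .105 -13.3;python3 go.py .5055 -.0571 .105 -13.3
```

```text
t: 24.25
tcp_pos: [0.4843, -0.2698, 0.0081]
tool_rot: [[-0.974, 0.227, -0.003], [0.227, 0.974, 0.001], [0.003, 0.0, -1.0]]
contact_force: [-0.3, -0.2, -0.1]
grip_width: 0.801
grip_force: 0.0
t: 24.85
tcp_pos: [0.486, -0.271, 0.0107]
tool_rot: [[-0.975, 0.224, 0.002], [0.224, 0.975, -0.001], [-0.002, -0.001, -1.0]]
contact_force: [-0.4, -0.9, 6.2]
grip_width: 0.506
grip_force: 20.9
t: 25.15
tcp_pos: [0.4852, -0.27, 0.0094]
tool_rot: [[-0.975, 0.223, -0.0], [0.223, 0.975, 0.0], [0.0, 0.0, -1.0]]
contact_force: [1.0, 0.2, 0.1]
grip_width: 0.801
grip_force: 0.0
t26.9 at [ 0.4852 -0.2702  0.0094] yang -13.1 q7 0.86 F [ 0.5 -0.2 -0.2] w 0.800 f 0 | units [0. 0. 0.] twist 0.008
t: 27.55
tcp_pos: [0.4852, -0.2704, 0.0098]
tool_rot: [[0.229, 0.973, 0.0], [0.973, -0.229, 0.0], [0.0, 0.0, -1.0]]
contact_force: [-1.2, 0.7, 5.9]
grip_width: 0.496
grip_force: 40.7
t: 28.05
tcp_pos: [0.4855, -0.2698, 0.1055]
tool_rot: [[0.229, 0.973, 0.001], [0.973, -0.229, 0.0], [0.001, 0.001, -1.0]]
contact_force: [0.3, 0.6, -3.0]
grip_width: 0.495
grip_force: 41.6
t28.1 at [ 0.4855 -0.2698  0.1055] yang -13.2 q7 0.75 F [ 0.3  0.6 -3. ] w 0.495 f 42 | units [ 2.731 -0.243  0.006] twist 0.002
t28.1 at [ 0.4855 -0.2698  0.1055] yang -13.2 q7 0.75 F [ 0.3  0.6 -3. ] w 0.495 f 42 | units [ 1.764 -0.244  0.005] twist 0.002
```

```bash
for i in 1 2 3; do python3 -m creep '[[[0.2,-0.02,0,0],[0.5,-0.05,0,0],[0.75,-0.07,0,0],[0.91,-0.081,0.002,0],[0.91,-0.081,0.002,0],[0.91,-0.081,0.002,0]]]' >/dev/null; done
python3 go.py .5322 .0559 .055 -13.3
```

```text
t29.9 at [0.5321 0.0531 0.1046] yang -13.4 q7 0.15 F [-0.6 -0.8 -1.5] w 0.495 f 42 | units [ 0.023 -0.005  0.413] twist -0.004
```

```bash
python3 -m creep '[[[0.01,-0.005,0.1,0],[0.01,-0.005,0.25,0],[0.01,-0.005,0.41,0],[0.01,-0.005,0.41,0],[0.01,-0.005,0.41,0],[0.01,-0.005,0.41,0]]]' >/dev/null
python3 go.py .5322 .0559 .024 -13.3
```

```text
t30.4 at [0.5324 0.0557 0.0561] yang -13.4 q7 0.21 F [-0.4 -0.3 -1.5] w 0.499 f 42 | units [ 0.001 -0.002  0.268] twist -0.003
```

```bash
python3 -m creep '[[[0,0,0.05,0],[0,0,0.09,0],[0,0,0.12,0],[0,0,0.14,0],[0,0,0.165,0],[0,0,0.165,0],[0,0,0.165,0]]]'
python3 -m creep '[[[0,0,0.03,0],[0,0,0.05,0],[0,0,0.07,0],[0,0,0.09,0],[0,0,0.11,0],[0,0,0.11,0],[0,0,0.11,0]]]'
```

```text
t: 31.15
tcp_pos: [0.5319, 0.0565, 0.0357]
tool_rot: [[0.23, 0.973, 0.0], [0.973, -0.23, -0.0], [-0.0, 0.0, -1.0]]
contact_force: [-1.1, 0.1, -2.3]
grip_width: 0.497
grip_force: 41.6
t: 31.85
tcp_pos: [0.5319, 0.0566, 0.0238]
tool_rot: [[0.23, 0.973, -0.0], [0.973, -0.23, 0.002], [0.002, -0.001, -1.0]]
contact_force: [-4.8, 1.0, 14.9]
grip_width: 0.495
grip_force: 43.1
```

```bash
python3 -m creep '[[[0,0,0,0],[0,0,0,0],[0,0,0,0],[0,0,0,0]]]' 0.6
python3 -m creep '[[[0,0,-0.1,0],[0,0,-0.4,0],[0,0,-0.8,0],[0,0,-0.8,0],[0,0,-0.8,0]]]' >/dev/null
python3 go.py .463 -.346 .115 77
```

```text
t: 32.25
tcp_pos: [0.5319, 0.0566, 0.0223]
tool_rot: [[0.23, 0.973, -0.0], [0.973, -0.23, -0.0], [-0.0, 0.0, -1.0]]
contact_force: [-0.4, 1.0, -0.9]
grip_width: 0.798
grip_force: 0.0
t32.8 at [0.5325 0.057  0.12  ] yang -13.3 q7 0.13 F [-0.5  0.5 -0.2] w 0.798 f 0 | units [-3.402  0.207  0.035] twist -3.151
```

```bash
for i in 1 2 3 4; do python3 -m creep '[[[-0.4,0.03,0,0],[-0.851,0.052,0.009,0],[-0.851,0.052,0.009,0],[-0.851,0.052,0.009,0]]]' >/dev/null; done
for i in 1 2 3 4; do python3 -m creep '[[[0,0,0,-0.28],[0,0,0,-0.54],[0,0,0,-0.789],[0,0,0,-0.789]]]' >/dev/null; done
python3 -m creep '[[[0,0,0,0],[0,0,0,0]]]' 1 >/dev/null
python3 go.py .463 -.346 .009 77
python3 - <<'E'
from h import *
s=shot("side",2);crop(s,178,175,318,325,4,"s4.png")
E
```

```text
t36.1 at [ 0.4623 -0.3463  0.114 ] yang 76.9 q7 2.18 F [-0.5  0.6 -0.5] w 1.002 f 0 | units [-0.005  0.004  0.875] twist -0.003
```

View pics/s4.png

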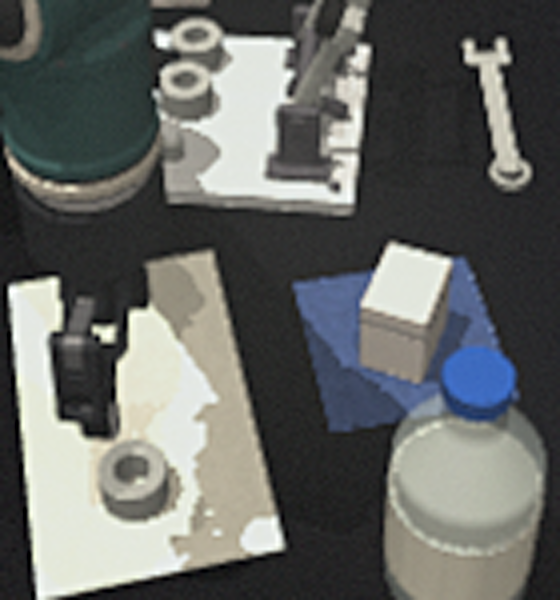

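Two collars are seated at (197,45) and (187,92) in the crop. C is unmoved at (134,480), just below the open fingers.

```bash
python3 -m creep '[[[0,-0.02,0.3,0],[0,-0.02,0.6,0],[0,-0.02,0.78,0],[0,-0.02,0.87,0],[0,-0.02,0.87,0]]]'
python3 -m creep '[[[0,0,0,0],[0,0,0,0],[0,0,0,0],[0,0,0,0],[0,0,0,0],[0,0,0,0],[0,0,0,0]]]' -1 20
python3 -m creep '[[[0,0,0,0],[0,0,0,0],[0,0,0,0]]]' 0.6
for i in 1 2 3 4; do python3 -m creep '[[[0,0,0,0.28],[0,0,0,0.54],[0,0,0,0.789],[0,0,0,0.789]]]' >/dev/null; done
python3 -m creep '[[[0,0,0,0],[0,0,0,0]]]' >/dev/null
python3 go.py - - - -13.3
python3 -m creep '[[[0,0,0,0],[0,0,0,0],[0,0,0,0],[0,0,0,0],[0,0,0,0],[0,0,0,0]]]' -1 40
python3 -m creep '[[[0,0,-0.2,0],[0,0,-0.5,0],[0,0,-0.8,0],[0,0,-0.8,0],[0,0,-0.8,0]]]'
python3 go.py .5055 -.0571 .105 -13.3
```

```text
t: 36.75
tcp_pos: [0.4609, -0.3486, 0.0085]
tool_rot: [[-0.975, 0.224, -0.002], [0.224, 0.975, 0.001], [0.003, 0.001, -1.0]]
contact_force: [-0.8, -0.1, 0.1]
grip_width: 1.001
grip_force: 0.0
t: 37.45
tcp_pos: [0.4625, -0.3494, 0.0112]
tool_rot: [[-0.975, 0.223, 0.002], [0.223, 0.975, -0.001], [-0.002, -0.0, -1.0]]
contact_force: [-1.4, 0.8, 6.8]
grip_width: 0.505
grip_force: 19.9
t: 37.75
tcp_pos: [0.4616, -0.349, 0.0098]
tool_rot: [[-0.975, 0.223, 0.0], [0.223, 0.975, 0.0], [-0.0, 0.0, -1.0]]
contact_force: [0.4, -1.0, 0.4]
grip_width: 0.802
grip_force: 0.0
t39.5 at [ 0.4616 -0.349   0.0098] yang -13.1 q7 1.03 F [-0.  -0.2 -0. ] w 0.798 f 0 | units [0. 0. 0.] twist 0.008
t: 40.15
tcp_pos: [0.4618, -0.3492, 0.0102]
tool_rot: [[0.229, 0.973, 0.0], [0.973, -0.229, 0.0], [0.0, 0.0, -1.0]]
contact_force: [-1.2, 1.1, 4.9]
grip_width: 0.496
grip_force: 40.6
t: 40.65
tcp_pos: [0.462, -0.3486, 0.1058]
tool_rot: [[0.229, 0.973, 0.001], [0.973, -0.229, 0.0], [0.0, 0.001, -1.0]]
contact_force: [0.7, 0.0, -2.5]
grip_width: 0.498
grip_force: 41.5
t40.6 at [ 0.462  -0.3486  0.1058] yang -13.2 q7 0.93 F [ 0.7  0.  -2.5] w 0.498 f 42 | units [ 2.448 -0.204  0.007] twist 0.002
```

```bash
for i in 1 2 3; do python3 -m creep '[[[0.2,-0.02,0,0],[0.45,-0.04,0,0],[0.68,-0.055,0,0],[0.816,-0.068,0.002,0],[0.816,-0.068,0.002,0],[0.816,-0.068,0.002,0]]]' >/dev/null; done
python3 -m creep '[[[0,0,0.1,0],[0,0,0.25,0],[0,0,0.41,0],[0,0,0.41,0],[0,0,0.41,0],[0,0,0.41,0]]]' >/dev/null
python3 go.py .5055 -.0571 .024 -13.3
```

```text
t43.0 at [ 0.5058 -0.0585  0.0564] yang -13.4 q7 0.49 F [ 1.  -0.4 -0.7] w 0.496 f 41 | units [ 0.011 -0.005  0.27 ] twist -0.003
```

```bash
python3 -m creep '[[[0.01,-0.004,0.05,0],[0.01,-0.004,0.09,0],[0.01,-0.004,0.12,0],[0.01,-0.004,0.14,0],[0.01,-0.004,0.165,0],[0.01,-0.004,0.165,0],[0.01,-0.004,0.165,0]]]'
python3 -m creep '[[[0,0,0.03,0],[0,0,0.05,0],[0,0,0.07,0],[0,0,0.09,0],[0,0,0.11,0],[0,0,0.11,0],[0,0,0.11,0]]]'
```

```text
t: 43.75
tcp_pos: [0.5052, -0.0563, 0.036]
tool_rot: [[0.23, 0.973, -0.0], [0.973, -0.23, -0.0], [-0.0, -0.0, -1.0]]
contact_force: [-0.8, 0.1, -2.1]
grip_width: 0.49
grip_force: 41.5
t: 44.45
tcp_pos: [0.5052, -0.0562, 0.0241]
tool_rot: [[0.23, 0.973, 0.0], [0.973, -0.23, 0.002], [0.002, -0.0, -1.0]]
contact_force: [-4.8, 1.3, 16.5]
grip_width: 0.5
grip_force: 43.1
```

All three are seated. I'll release, rise above the yoke and check the grip bar's position in the images.

```bash
python3 -m creep '[[[0,0,0,0],[0,0,0,0],[0,0,0,0],[0,0,0,0]]]' 0.6
for i in 1 2; do python3 -m creep '[[[0,0,-0.1,0],[0,0,-0.4,0],[0,0,-0.7,0],[0,0,-1,0],[0,0,-1,0],[0,0,-1,0]]]' >/dev/null; done
python3 - <<'E'
exec(open('m.py').read().split("top=")[0])
J=[.519,-.0005,-.2325]
g=rig(J,(.1629,0,.224)); print("bar expected",g)
for c in((188,45),(350,78),(269,62)): print("top ray",ray(t,T(c),.224))
E
python3 go.py .6775 -.038 .262 -13.3
python3 - <<'E'
from h import *
t=shot("top",2);s=shot("side",2);crop(s,178,75,318,225,4,"s5.png");crop(t,200,135,300,240,4,"t5.png")
cv2.imwrite("pics/b5.png",np.hstack([cv2.resize(cv2.imread("pics/t5.png"),(400,420)),cv2.resize(cv2.imread("pics/s5.png"),(392,420))]))
E
```

```text
t: 44.85
tcp_pos: [0.5052, -0.0563, 0.0227]
tool_rot: [[0.23, 0.973, -0.0], [0.973, -0.23, -0.0], [-0.0, -0.0, -1.0]]
contact_force: [-0.0, 0.3, -0.2]
grip_width: 0.802
grip_force: 0.0
bar expected [ 0.6775 -0.038   0.224 ]
top ray [0.6921 0.006  0.224 ]
top ray [ 0.6695 -0.0901  0.224 ]
top ray [ 0.6805 -0.042   0.224 ]
t46.0 at [ 0.5051 -0.056   0.263 ] yang -13.3 q7 0.19 F [-0.3  0.4 -1.1] w 0.806 f 0 | units [0.476 1.364 0.008] twist 0.001
```

View pics/b5.png

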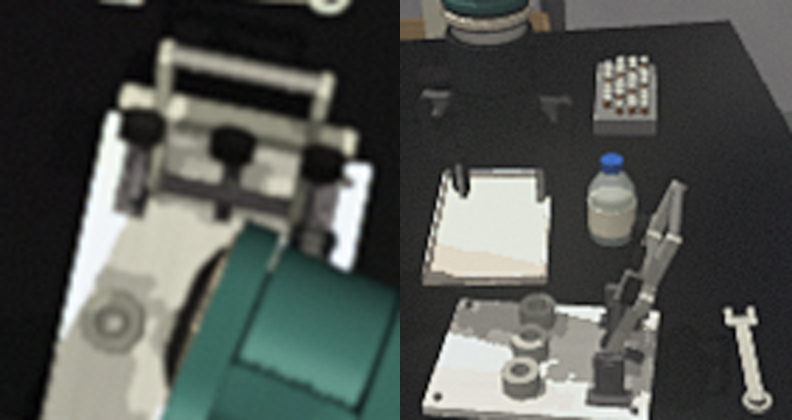

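All three collars sit level on the mandrels, at (538,308), (527,342) and (521,376) in the side half. The bar is where the model predicts, so I go to it.

```bash
for i in 1 2; do python3 -m creep '[[[0.1,0.3,0,0],[0.238,0.682,0.002,0],[0.238,0.682,0.002,0],[0.238,0.682,0.002,0]]]' 0.2 >/dev/null; done
python3 -m creep '[[[0,0,0,0],[0,0,0,0]]]' >/dev/null
python3 go.py .6775 -.039 .205 -13.3
```

```text
t47.2 at [ 0.6765 -0.0389  0.263 ] yang -13.4 q7 0.22 F [-0.6 -0.5  0. ] w 0.598 f 0 | units [0.001 0.009 0.484] twist -0.003
```

```bash
python3 -m creep '[[[0,0.009,0.15,0],[0,0.009,0.3,0],[0,0.009,0.4,0],[0,0.009,0.48,0],[0,0.009,0.48,0]]]'
python3 -m creep '[[[0,0,0,0],[0,0,0,0],[0,0,0,0],[0,0,0,0],[0,0,0,0],[0,0,0,0],[0,0,0,0]]]' -1 30
python3 go.py - - - -13.3
```

```text
t: 47.75
tcp_pos: [0.6777, -0.0383, 0.2026]
tool_rot: [[0.23, 0.973, -0.003], [0.973, -0.23, -0.0], [-0.001, -0.003, -1.0]]
contact_force: [0.2, -0.5, -0.3]
grip_width: 0.603
grip_force: 0.0
t: 48.45
tcp_pos: [0.6763, -0.0381, 0.2055]
tool_rot: [[0.23, 0.973, -0.005], [0.973, -0.23, 0.003], [0.001, -0.006, -1.0]]
contact_force: [-9.5, 1.6, 5.9]
grip_width: 0.132
grip_force: 29.4
t48.5 at [ 0.6763 -0.0381  0.2055] yang -13.3 q7 0.26 F [-9.5  1.6  5.9] w 0.132 f 29 | units [0. 0. 0.] twist -0.000
```

```bash
python3 -m creep '[[[0,-0.05,-0.02,0],[0,-0.1,-0.036,0],[0,-0.2,-0.064,0],[0,-0.307,-0.084,0],[0,-0.4125,-0.097,0],[0,-0.518,-0.101,0],[0,-0.624,-0.0975,0],[0,-0.73,-0.086,0],[0,-0.834,-0.067,0],[0,-0.834,-0.067,0]]]'
python3 - <<'E'
from h import *
s=read_state();R=s["tool_rot"];g=s["tcp_pos"]+[0,0,.0187]
d=g-[.519,-.0005,.066]; x=d[0]*.973-d[1]*.230-.1
print("theta",np.arctan2(d[2],-x),"r",np.hypot(x,d[2]),s["contact_force"])
E
```

```text
t: 49.45
tcp_pos: [0.5832, -0.0157, 0.216]
tool_rot: [[0.23, 0.973, 0.007], [0.973, -0.23, 0.001], [0.003, 0.007, -1.0]]
contact_force: [2.3, 0.3, 9.4]
grip_width: 0.128
grip_force: 30.8
theta 1.371706905038491 r 0.17211863763067078 [2.3427 0.3388 9.3524]
```

```bash
python3 -m creep '[[[0,-0.1,0.0275,0],[0,-0.203,0.0625,0],[0,-0.301,0.104,0],[0,-0.395,0.153,0],[0,-0.485,0.21,0],[0,-0.571,0.2725,0],[0,-0.652,0.342,0],[0,-0.727,0.417,0],[0,-0.796,0.4975,0],[0,-0.859,0.5825,0],[0,-0.859,0.5825,0]]]'
cat > th.py <<'E'
from h import *
s=read_state();g=s["tcp_pos"]+[0,0,.0187]
d=g-[.519,-.0005,.066]; x=d[0]*.973-d[1]*.230-.1
print("t",s["t"],"theta",np.arctan2(d[2],-x),"r",np.hypot(x,d[2]),s["contact_force"],s["grip_width"])
E
python3 th.py
```

```text
t: 50.55
tcp_pos: [0.4789, 0.0091, 0.1414]
tool_rot: [[0.229, 0.973, -0.003], [0.973, -0.229, 0.001], [-0.0, -0.003, -1.0]]
contact_force: [-3.1, 3.4, -3.6]
grip_width: 0.124
grip_force: 32.5
t 50.55 theta 0.5878624968958621 r 0.1697038759246402 [-3.1104  3.4258 -3.6195] 0.12420233789079621
```

```bash
python3 -m creep '[[[0,-0.057,0.09,0],[0,-0.107,0.184,0],[0,-0.149,0.281,0],[0,-0.184,0.382,0],[0,-0.212,0.484,0],[0,-0.232,0.588,0],[0,-0.243,0.694,0],[0,-0.247,0.757,0],[0,-0.2475,0.79,0],[0,-0.2475,0.79,0]]]'
python3 th.py
python3 -m creep '[[[0,0,0,0],[0,0,0,0],[0,0,0,0],[0,0,0,0]]]' 0
python3 -m creep '[[[0,0,-0.1,0],[0,0,-0.3,0],[0,0,-0.5,0],[0,0,-0.7,0],[0,0,-0.7,0]]]'
python3 - <<'E'
from h import *
s=shot("side",2);crop(s,178,155,298,255,5,"s6.png")
E
```

```text
t: 51.55
tcp_pos: [0.4499, 0.016, 0.0467]
tool_rot: [[0.229, 0.973, -0.005], [0.973, -0.229, 0.001], [-0.0, -0.006, -1.0]]
contact_force: [-4.8, 5.1, -5.1]
grip_width: 0.126
grip_force: 33.8
t 51.55 theta -0.0032655511640327217 r 0.17106400452624226 [-4.8059  5.0991 -5.1335] 0.12566184825963794
t: 51.95
tcp_pos: [0.4528, 0.0147, 0.0484]
tool_rot: [[0.23, 0.973, 0.001], [0.973, -0.23, -0.0], [-0.0, 0.001, -1.0]]
contact_force: [0.7, -0.2, -0.4]
grip_width: 0.502
grip_force: 0.0
t: 52.45
tcp_pos: [0.4542, 0.015, 0.1344]
tool_rot: [[0.23, 0.973, 0.005], [0.973, -0.23, 0.002], [0.003, 0.005, -1.0]]
contact_force: [-0.0, 0.4, -1.5]
grip_width: 0.5
grip_force: 0.0
```

View pics/s6.png

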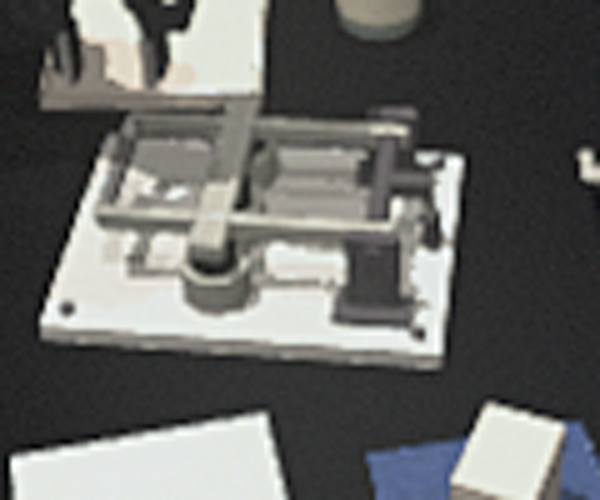

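The clamp is closed and level, its pads on the collars. I'll let it press for over 3 s, then grip the bar again.

```bash
for i in 1 2; do python3 -m creep '[[[0,0,0,0],[0,0,0,0],[0,0,0,0],[0,0,0,0],[0,0,0,0],[0,0,0,0],[0,0,0,0],[0,0,0,0],[0,0,0,0],[0,0,0,0],[0,0,0,0],[0,0,0,0],[0,0,0,0],[0,0,0,0],[0,0,0,0],[0,0,0,0],[0,0,0,0],[0,0,0,0]]]' >/dev/null; done
python3 -m creep '[[[0,-0.02,0.2,0],[0,-0.02,0.4,0],[0,-0.02,0.6,0],[0,-0.02,0.7,0],[0,-0.02,0.7,0]]]' >/dev/null
python3 -m creep '[[[0,0,0,0],[0,0,0,0],[0,0,0,0],[0,0,0,0],[0,0,0,0],[0,0,0,0],[0,0,0,0]]]' -1 60
python3 th.py
```

```text
t: 57.35
tcp_pos: [0.4498, 0.0158, 0.0489]
tool_rot: [[0.23, 0.973, 0.0], [0.973, -0.23, 0.001], [0.001, 0.0, -1.0]]
contact_force: [-3.1, -0.7, 6.3]
grip_width: 0.115
grip_force: 58.6
t 57.35 theta 0.009395724119740708 r 0.17111426167972285 [-3.0582 -0.7438  6.321 ] 0.11457073360397169
```

```bash
python3 -m creep '[[[0,0,-0.05,0],[0,0.004,-0.106,0],[0,0.016,-0.212,0],[0,0.036,-0.316,0],[0,0.063,-0.418,0],[0,0.098,-0.519,0],[0,0.141,-0.616,0],[0,0.191,-0.71,0],[0,0.2475,-0.8,0],[0,0.2475,-0.8,0]]]' >/dev/null
python3 th.py
```

```text
t 58.35 theta 0.5974614880834528 r 0.17370738511991424 [-10.0483   2.3151   0.9052] 0.11378910379584037
```

```bash
python3 -m creep '[[[0,0.063,-0.085,0],[0,0.1325,-0.166,0],[0,0.2075,-0.241,0],[0,0.288,-0.31,0],[0,0.374,-0.3725,0],[0,0.464,-0.429,0],[0,0.558,-0.478,0],[0,0.656,-0.52,0],[0,0.757,-0.555,0],[0,0.859,-0.5825,0],[0,0.859,-0.5825,0]]]' >/dev/null
python3 th.py
```

```text
t 59.45 theta 1.3737375844000868 r 0.1737804657203022 [ 0.7011  0.0895 10.3771] 0.11508731970377448
```

```bash
python3 -m creep '[[[0,0.104,-0.019,0],[0,0.21,-0.031,0],[0,0.316,-0.034,0],[0,0.4215,-0.03,0],[0,0.5275,-0.0175,0],[0,0.632,0.0025,0],[0,0.734,0.031,0],[0,0.82,0.063,0],[0,0.82,0.063,0]]]' >/dev/null
python3 th.py
python3 -m creep '[[[0,0,0,0],[0,0,0,0],[0,0,0,0],[0,0,0,0]]]' 0
python3 -m creep '[[[0,0,-0.2,0],[0,0,-0.4,0],[0,0,-0.6,0],[0,0,-0.6,0]]]' >/dev/null
python3 go.py .5052 -.0563 .255 -13.3
python3 - <<'E'
from h import *
t=shot("top",2);s=shot("side",2);crop(s,178,75,318,225,4,"s7.png");crop(t,200,135,300,240,4,"t7.png")
cv2.imwrite("pics/b7.png",np.hstack([cv2.resize(cv2.imread("pics/t7.png"),(400,420)),cv2.resize(cv2.imread("pics/s7.png"),(392,420))]))
E
```

```text
t 60.35 theta 1.938078856054507 r 0.17188931460157958 [ 0.3619 -1.1043  6.521 ] 0.11151424407135509
t: 60.75
tcp_pos: [0.6746, -0.0373, 0.2062]
tool_rot: [[0.23, 0.973, -0.0], [0.973, -0.23, 0.0], [0.0, -0.0, -1.0]]
contact_force: [0.9, -0.3, 0.3]
grip_width: 0.502
grip_force: 0.0
t61.1 at [ 0.6762 -0.0382  0.282 ] yang -13.3 q7 0.21 F [ 0.8 -0.2  0.8] w 0.502 f 0 | units [-0.474 -1.354  0.217] twist 0.000
```

View pics/b7.png

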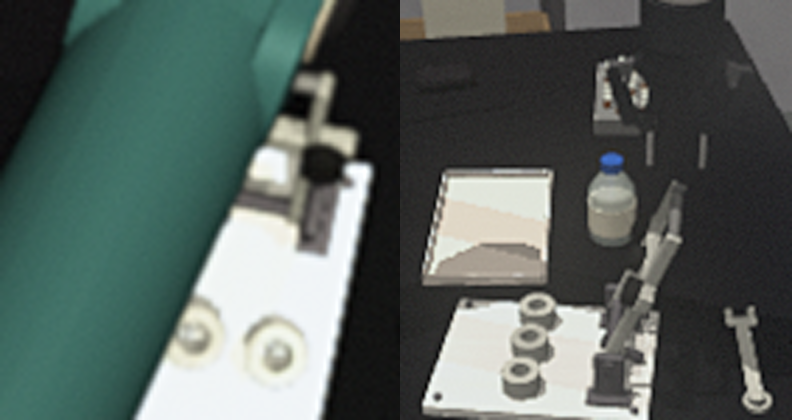

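The clamp is back open and all three collars are still on the mandrels, with the tray empty. Now I unload, starting with the left collar.

```bash
for i in 1 2; do python3 -m creep '[[[0,-0.3,0,0],[-0.12,-0.6,0.05,0],[-0.12,-0.6,0.1,0],[-0.12,-0.6,0.1,0]]]' 0.6 >/dev/null; done
python3 go.py .5319 .0566 .15 -13.3
```

```text
t62.1 at [ 0.5283 -0.0318  0.2542] yang -13.3 q7 0.18 F [-0.2  0.7  1.3] w 0.801 f 0 | units [ 0.724 -0.14   0.869] twist 0.002
```

```bash
python3 -m creep '[[[0.4,-0.14,0.3,0],[0.724,-0.14,0.869,0],[0.724,-0.14,0.869,0],[0.724,-0.14,0.869,0],[0.724,-0.14,0.869,0],[0.724,-0.14,0.869,0]]]'
python3 go.py .5319 .0566 .0235 -13.3
```

```text
t: 62.75
tcp_pos: [0.5334, 0.0543, 0.1516]
tool_rot: [[0.232, 0.973, 0.003], [0.973, -0.232, -0.001], [-0.0, 0.003, -1.0]]
contact_force: [0.1, -0.3, 0.6]
grip_width: 0.798
grip_force: 0.0
t62.8 at [0.5334 0.0543 0.1516] yang -13.4 q7 0.15 F [ 0.1 -0.3  0.6] w 0.798 f 0 | units [ 0.016 -0.019  1.068] twist -0.004
```

```bash
python3 -m creep '[[[0.01,-0.015,0.3,0],[0.01,-0.015,0.6,0],[0.01,-0.015,0.8,0],[0.01,-0.015,0.8,0]]]' >/dev/null
python3 -m creep '[[[0,0,0.1,0],[0,0,0.2,0],[0,0,0.26,0],[0,0,0.26,0]]]'
python3 -m creep '[[[0,0,0,0],[0,0,0,0],[0,0,0,0],[0,0,0,0],[0,0,0,0],[0,0,0,0]]]' -1 45
python3 -m creep '[[[0,0,-0.1,0],[0,0,-0.25,0],[0,0,-0.45,0],[0,0,-0.65,0],[0,0,-0.65,0]]]'
python3 go.py .488 .358 .1 -13.3
```

```text
t: 63.55
tcp_pos: [0.5299, 0.0575, 0.0225]
tool_rot: [[0.23, 0.973, -0.001], [0.973, -0.23, -0.0], [-0.0, -0.001, -1.0]]
contact_force: [-0.4, 0.3, 0.0]
grip_width: 0.804
grip_force: 0.0
t: 64.15
tcp_pos: [0.5308, 0.0574, 0.0238]
tool_rot: [[0.23, 0.973, 0.002], [0.973, -0.23, 0.0], [0.001, 0.001, -1.0]]
contact_force: [-0.7, -0.6, 5.3]
grip_width: 0.496
grip_force: 45.7
t: 64.65
tcp_pos: [0.5318, 0.0577, 0.1039]
tool_rot: [[0.23, 0.973, 0.005], [0.973, -0.23, 0.002], [0.003, 0.004, -1.0]]
contact_force: [0.8, 1.2, -2.2]
grip_width: 0.49
grip_force: 46.5
t64.7 at [0.5318 0.0577 0.1039] yang -13.3 q7 0.21 F [ 0.8  1.2 -2.2] w 0.490 f 46 | units [ 2.351 -0.932  0.035] twist -0.000
```

```bash
for i in 1 2 3; do python3 -m creep '[[[0.2,-0.08,0,0],[0.45,-0.18,0,0],[0.65,-0.26,0,0],[0.784,-0.311,0,0],[0.784,-0.311,0,0]]]' >/dev/null; done
python3 go.py .488 .358 .012 -13.3
```

```text
t66.2 at [0.4858 0.3592 0.1006] yang -13.1 q7 -0.32 F [ 0.7  0.3 -2.8] w 0.494 f 46 | units [-0.006  0.02   0.739] twist 0.005
```

```bash
python3 -m creep '[[[0,0.01,0.2,0],[0,0.01,0.45,0],[0,0.01,0.62,0],[0,0.01,0.7,0],[0,0.01,0.735,0],[0,0.01,0.735,0],[0,0.01,0.735,0]]]'
python3 -m creep '[[[0,0,0,0],[0,0,0,0],[0,0,0,0],[0,0,0,0]]]' 0.4
python3 -m creep '[[[0,0,-0.2,0],[0,0,-0.5,0],[0,0,-0.8,0],[0,0,-0.8,0]]]' 0.6
python3 go.py .519 -.0003 .105 -13.3
```

```text
t: 66.85
tcp_pos: [0.4881, 0.3578, 0.0137]
tool_rot: [[0.23, 0.973, 0.002], [0.973, -0.23, 0.001], [0.001, 0.001, -1.0]]
contact_force: [0.3, 0.2, -1.7]
grip_width: 0.498
grip_force: 46.4
t: 67.25
tcp_pos: [0.4874, 0.3579, 0.0131]
tool_rot: [[0.23, 0.973, 0.001], [0.973, -0.23, 0.001], [0.001, 0.0, -1.0]]
contact_force: [-0.7, -0.6, 0.1]
grip_width: 0.701
grip_force: 0.0
t: 67.65
tcp_pos: [0.4901, 0.3589, 0.1134]
tool_rot: [[0.23, 0.973, 0.006], [0.973, -0.23, 0.005], [0.006, 0.005, -1.0]]
contact_force: [-0.1, 0.2, 0.2]
grip_width: 0.798
grip_force: 0.0
t67.7 at [0.4901 0.3589 0.1134] yang -13.3 q7 -0.33 F [-0.1  0.2  0.2] w 0.798 f 0 | units [-2.858  0.924  0.056] twist -0.001
```

```bash
for i in 1 2 3; do python3 -m creep '[[[-0.4,0.13,0,0],[-0.953,0.308,0,0],[-0.953,0.308,0,0],[-0.953,0.308,0,0]]]' >/dev/null; done
python3 -m creep '[[[0,0,0,0],[0,0,0,0]]]' >/dev/null
python3 go.py .519 -.0003 .023 -13.3
```

```text
t69.0 at [0.5164 0.0008 0.1083] yang -13.1 q7 0.31 F [ 0.2 -0.1 -0.4] w 0.797 f 0 | units [-0.005  0.024  0.711] twist 0.008
```

```bash
python3 -m creep '[[[-0.005,0.024,0.2,0],[-0.005,0.024,0.45,0],[-0.005,0.024,0.6,0],[-0.005,0.024,0.705,0],[-0.005,0.024,0.705,0]]]'
python3 -m creep '[[[0,0,0,0],[0,0,0,0],[0,0,0,0],[0,0,0,0],[0,0,0,0],[0,0,0,0]]]' -1 45
python3 -m creep '[[[0,0,-0.1,0],[0,0,-0.25,0],[0,0,-0.45,0],[0,0,-0.65,0],[0,0,-0.65,0]]]'
python3 go.py .4805 .288 .1 -13.3
```

```text
t: 69.55
tcp_pos: [0.518, -0.0017, 0.0228]
tool_rot: [[0.228, 0.974, -0.003], [0.974, -0.228, -0.0], [-0.001, -0.003, -1.0]]
contact_force: [-0.2, 0.0, 0.3]
grip_width: 0.798
grip_force: 0.0
t: 70.15
tcp_pos: [0.519, -0.0025, 0.0253]
tool_rot: [[0.23, 0.973, 0.001], [0.973, -0.23, 0.002], [0.002, 0.0, -1.0]]
contact_force: [-2.1, -0.2, 6.5]
grip_width: 0.487
grip_force: 46.0
t: 70.65
tcp_pos: [0.5212, -0.0032, 0.1055]
tool_rot: [[0.23, 0.973, 0.006], [0.973, -0.23, 0.001], [0.002, 0.006, -1.0]]
contact_force: [-0.0, 0.5, -0.8]
grip_width: 0.487
grip_force: 46.4
t70.7 at [ 0.5212 -0.0032  0.1055] yang -13.3 q7 0.32 F [-0.   0.5 -0.8] w 0.487 f 46 | units [ 2.283 -0.889  0.046] twist -0.000
```

```bash
for i in 1 2 3; do python3 -m creep '[[[0.2,-0.08,0,0],[0.45,-0.18,0,0],[0.65,-0.26,0,0],[0.761,-0.296,0,0],[0.761,-0.296,0,0]]]' >/dev/null; done
python3 -m creep '[[[0,0,0,0],[0,0,0,0]]]' >/dev/null
python3 go.py .4805 .288 .0135 -13.3
```

```text
t72.3 at [0.4789 0.2857 0.1023] yang -13.5 q7 -0.22 F [-0.3  0.  -1.7] w 0.491 f 46 | units [0.022 0.008 0.74 ] twist -0.006
```

```bash
python3 -m creep '[[[0,0.01,0.2,0],[0,0.01,0.45,0],[0,0.01,0.62,0],[0,0.01,0.7,0],[0,0.01,0.74,0],[0,0.01,0.74,0],[0,0.01,0.74,0]]]'
python3 -m creep '[[[0,0,0,0],[0,0,0,0],[0,0,0,0],[0,0,0,0]]]' 0.4
python3 -m creep '[[[0,0,-0.2,0],[0,0,-0.5,0],[0,0,-0.8,0],[0,0,-0.8,0]]]' 0.6
python3 go.py .5055 -.0565 .105 -13.3
python3 - <<'E'
from h import *
s=shot("side",2);crop(s,160,115,320,270,4,"s8.png")
E
```

```text
t: 73.05
tcp_pos: [0.4803, 0.2877, 0.0142]
tool_rot: [[0.231, 0.973, 0.002], [0.973, -0.231, 0.001], [0.001, 0.001, -1.0]]
contact_force: [0.9, -0.0, -2.3]
grip_width: 0.489
grip_force: 46.4
t: 73.45
tcp_pos: [0.4795, 0.288, 0.0136]
tool_rot: [[0.23, 0.973, 0.0], [0.973, -0.23, 0.0], [0.0, 0.0, -1.0]]
contact_force: [-0.5, 0.9, 0.2]
grip_width: 0.703
grip_force: 0.0
t: 73.85
tcp_pos: [0.4821, 0.2889, 0.1135]
tool_rot: [[0.23, 0.973, 0.006], [0.973, -0.23, 0.005], [0.006, 0.005, -1.0]]
contact_force: [0.9, 0.8, -0.6]
grip_width: 0.797
grip_force: 0.0
t73.8 at [0.4821 0.2889 0.1135] yang -13.3 q7 -0.23 F [ 0.9  0.8 -0.6] w 0.797 f 0 | units [-2.757  0.852  0.059] twist -0.001
```

View pics/s8.png

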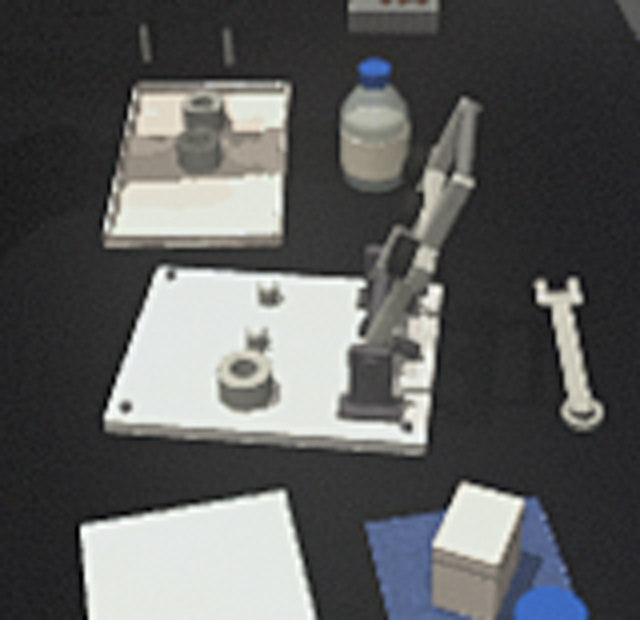

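Two collars lie flat in the tray, at (203,110) and (199,150) in the crop. The third is still on the right-hand mandrel at (246,380).

```bash
for i in 1 2 3; do python3 -m creep '[[[-0.4,0.13,0,0],[-0.919,0.284,0,0],[-0.919,0.284,0,0],[-0.919,0.284,0,0]]]' >/dev/null; done
python3 -m creep '[[[0,0,0,0],[0,0,0,0]]]' >/dev/null
python3 go.py .5055 -.0565 .023 -13.3
```

```text
t75.3 at [ 0.503  -0.0549  0.1088] yang -13.1 q7 0.41 F [-1.1  0.4 -0.5] w 0.799 f 0 | units [-0.009  0.024  0.715] twist 0.008
```

```bash
python3 -m creep '[[[0,0.024,0.2,0],[0,0.024,0.45,0],[0,0.024,0.6,0],[0,0.024,0.71,0],[0,0.024,0.71,0]]]'
python3 -m creep '[[[0,0,0,0],[0,0,0,0],[0,0,0,0],[0,0,0,0],[0,0,0,0],[0,0,0,0]]]' -1 45
python3 -m creep '[[[0,0,-0.1,0],[0,0,-0.25,0],[0,0,-0.45,0],[0,0,-0.65,0],[0,0,-0.65,0]]]'
python3 go.py .473 .218 .1 -13.3
```

```text
t: 75.85
tcp_pos: [0.5047, -0.0569, 0.0228]
tool_rot: [[0.228, 0.974, -0.003], [0.974, -0.228, 0.0], [-0.0, -0.003, -1.0]]
contact_force: [0.5, 0.6, 0.1]
grip_width: 0.801
grip_force: 0.0
t: 76.45
tcp_pos: [0.5057, -0.0579, 0.0253]
tool_rot: [[0.23, 0.973, 0.001], [0.973, -0.23, 0.002], [0.002, 0.0, -1.0]]
contact_force: [-2.5, 0.6, 6.0]
grip_width: 0.496
grip_force: 45.3
t: 76.95
tcp_pos: [0.5079, -0.0587, 0.1055]
tool_rot: [[0.23, 0.973, 0.006], [0.973, -0.23, 0.0], [0.002, 0.006, -1.0]]
contact_force: [0.6, -0.4, -2.2]
grip_width: 0.498
grip_force: 46.4
t77.0 at [ 0.5079 -0.0587  0.1055] yang -13.3 q7 0.43 F [ 0.6 -0.4 -2.2] w 0.498 f 46 | units [ 2.176 -0.814  0.045] twist -0.000
```

```bash
for i in 1 2 3; do python3 -m creep '[[[0.2,-0.08,0,0],[0.45,-0.17,0,0],[0.6,-0.225,0,0],[0.725,-0.271,0,0],[0.725,-0.271,0,0]]]' >/dev/null; done
python3 -m creep '[[[0,0,0,0],[0,0,0,0]]]' >/dev/null
python3 go.py .473 .218 .0135 -13.3
```

```text
t78.7 at [0.471  0.2164 0.1023] yang -13.4 q7 -0.10 F [ 0.5 -0.1 -2. ] w 0.495 f 46 | units [0.017 0.013 0.74 ] twist -0.005
```

```bash
python3 -m creep '[[[0,0.01,0.2,0],[0,0.01,0.45,0],[0,0.01,0.62,0],[0,0.01,0.7,0],[0,0.01,0.74,0],[0,0.01,0.74,0],[0,0.01,0.74,0]]]'
python3 -m creep '[[[0,0,0,0],[0,0,0,0],[0,0,0,0],[0,0,0,0]]]' 0.4
for i in 1 2; do python3 -m creep '[[[0,0,-0.2,0],[0,0,-0.5,0],[0,0,-0.8,0],[0,0,-0.8,0]]]' 0.6; done
python3 -m creep '[[[-0.5,-0.3,0,0],[-0.9,-0.7,0,0],[-0.9,-0.7,0,0],[-0.9,-0.7,0,0]]]' >/dev/null
python3 - <<'E'
from h import *
t=shot("top",2);s=shot("side",2);crop(s,150,115,330,315,3,"s9.png");crop(t,85,125,385,275,2.67,"t9.png")
cv2.imwrite("pics/b9.png",np.hstack([cv2.resize(cv2.imread("pics/t9.png"),(480,240)),cv2.resize(cv2.imread("pics/s9.png"),(216,240))]))
E
```

```text
t: 79.35
tcp_pos: [0.4727, 0.2177, 0.0141]
tool_rot: [[0.231, 0.973, 0.002], [0.973, -0.231, 0.001], [0.001, 0.001, -1.0]]
contact_force: [0.5, -0.4, -1.3]
grip_width: 0.493
grip_force: 46.4
t: 79.75
tcp_pos: [0.472, 0.218, 0.0136]
tool_rot: [[0.23, 0.973, 0.0], [0.973, -0.23, 0.0], [0.0, 0.0, -1.0]]
contact_force: [0.8, 0.1, 0.2]
grip_width: 0.698
grip_force: 0.0
t: 80.15
tcp_pos: [0.4745, 0.2187, 0.1131]
tool_rot: [[0.23, 0.973, 0.006], [0.973, -0.23, 0.004], [0.005, 0.005, -1.0]]
contact_force: [-0.3, 0.8, -0.3]
grip_width: 0.804
grip_force: 0.0
t: 80.55
tcp_pos: [0.4742, 0.2185, 0.2089]
tool_rot: [[0.23, 0.973, 0.005], [0.973, -0.23, 0.004], [0.005, 0.004, -1.0]]
contact_force: [-0.2, 0.4, 0.3]
grip_width: 0.799
grip_force: 0.0
```

View pics/t9.png

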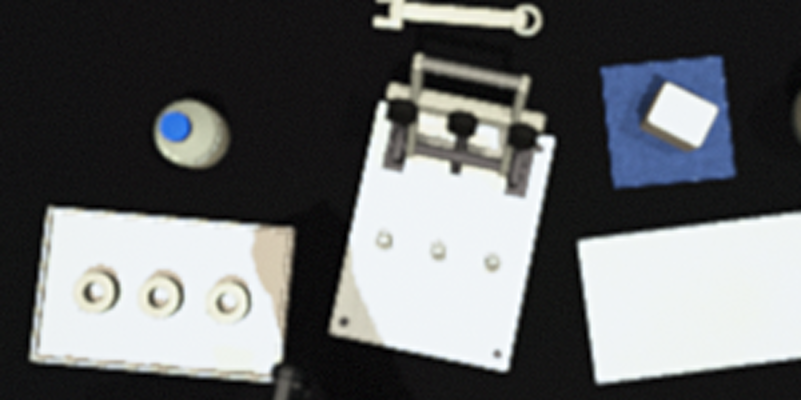

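View pics/s9.png

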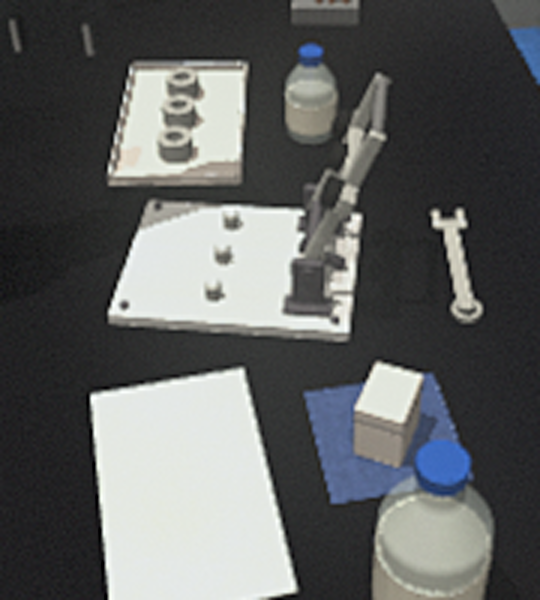

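All three collars lie flat in the tray, at (97,290), (162,295) and (229,300) in the top crop. The carton top at (682,115) is about 15 mm from the mat's centre at (668,122). The clamp is open, the bottles and wrench are unmoved, and the gripper is clear.

```bash
python3 -c "
from station import sign_off; print(sign_off())"
```

```text
the job is handed in; nothing more can be done
None
```

I handed the job in at about 81 s of the 200 s limit, but the sign-off gave no verdict: the last pictures show all three collars pressed for over 3 s and lying flat in the tray, the carton on the mat, the clamp fully open, and the bottles and wrench unmoved.

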